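# Load the label drawer and shut the unit

### The job

Take the full label roll (the widest of the three) and slide it right down onto the spindle in the open roll drawer. Then push both drawers of the label unit fully home until each clicks into its detent, without slamming them. Leave everything else on the bench standing where it is.

Things in the scene. Friction and masses are not known exactly. Their poses are not given: they have to be found in the camera images.
- unit: White sheet-metal label unit, fixed, 220 (x) x 330 (y) x 104 (z) mm, flat closed top, two drawers side by side in its front, which faces its own -x. Origin: centre of its underside; the drawers slide along its x. Its place and yaw vary. The opening over the drawers is 92 mm above the bench.
- roll_drawer (a joint): How far the drawer on the unit's +y side is out (m): 0 = home, 0.15 = fully out. Grey front 158 mm wide, 12 thick, top 92 mm above the bench; box behind it 144 wide, 190 deep, floor 20 mm above the bench, side walls 30 mm higher; one bare spindle in it. Slides at 1 to 2 N; a sprung detent resists with 6 to 10 N over the last 12 mm, then pulls it home.
- roll_drawer_pull (a point): Middle of the steel bar handle (75 mm long along the unit's y, 10 mm thick) on the roll drawer's front; 35 mm out from the front's face, 74 mm above the bench. Moves with the drawer.
- spindle_foot (a point): Foot of the roll drawer's upright steel spindle (20 mm diameter, 50 mm high, tapered over the top 8 mm), on the drawer's floor, 20 mm above the bench, 55 mm behind the inside of the drawer's front. Moves with the drawer.
- spindle_tip (a point): Top end of that spindle, 70 mm above the bench.
- kit_drawer (a joint): How far the drawer on the unit's -y side is out (m): 0 = home, at its detent. Same size and detent as the roll drawer; it holds a fixed rack of white charger cases, no spindle, nothing in it stands more than 75 mm above the bench.
- kit_drawer_pull (a point): Middle of the same bar handle on the kit drawer's front, 35 mm out from the face, 74 mm above the bench. Moves with the drawer.
- full_roll: Full white paper label roll, 76 mm diameter and 40 mm high, on a brown cardboard core 34 mm outside diameter, 25 mm bore right through, 62 mm high: the core stands 22 mm out of the roll's top. Flush underneath. Stands upright on the bench; origin: centre of its underside, z up along the bore. About 150 g.
- part_roll: Part-used label roll, same core, paper only 52 mm diameter and 40 mm high; stands upright; origin: centre of its underside. Not to be used.
- bare_core: Bare cardboard core, 34 mm diameter, 62 mm high; stands upright; origin: centre of its underside. Not to be used.
- squeeze_bottle: White squeeze bottle, 54 mm diameter, 125 mm high, standing; origin: centre of its underside.
- solvent_bottle: Clear bottle, 48 mm diameter, 115 mm high, standing; origin: centre of its underside.
- charger0: White plug-in charger case 45 x 36 x 28 mm with two prongs towards its -x; origin: centre of its underside.
- charger1: A second such charger case.
- screwdriver: Screwdriver with a black handle, 160 mm long, lying along its x.
- pin_tray: Small blue tray, 130 x 100 x 32 mm, with white foam and steel pins; origin: centre of its underside.
There are look-alikes about, which are no part of the job. Leave any blue, green or orange look-alike of the full_roll alone.

How it is judged:
On the way:
1. the full roll stands seated on the spindle, let go, while the roll drawer is still out (horizontal distance between full_roll and spindle_foot below 0.006 m and z of full_roll in the frame of spindle_foot below 0.004 m and angle between full_roll's own z axis and vertical below 0.08 rad and contact force between full_roll and the fingers below 0.1 N and value of joint roll_drawer above 0.03 m), for 0.2 s.
At the end, for the whole second after the job is handed in: Both drawers are within 3 mm of home and the full roll stands at rest on the spindle inside: underside within 4 mm of the drawer's floor, axis within 6 mm of the spindle's, upright within 0.08 rad (value of joint each of roll_drawer, kit_drawer below 0.003 m and horizontal distance between full_roll and spindle_foot below 0.006 m and z of full_roll in the frame of spindle_foot below 0.004 m and angle between full_roll's own z axis and vertical below 0.08 rad and linear speed of full_roll below 0.02 m/s); the robot touches nothing.
It fails at once if a drawer is slammed (moves in faster than 0.6 m/s) (velocity of joint any of roll_drawer, kit_drawer below -0.6 m/s).
It fails at once if a bystander is moved more than 30 mm (distance of any of part_roll, bare_core, squeeze_bottle, solvent_bottle, charger0, charger1, screwdriver, pin_tray from where it was at the start of the episode above 0.03 m).
It fails at once if a standing bystander is knocked over (angle between any of part_roll, bare_core, squeeze_bottle, solvent_bottle's own z axis and vertical above 0.5 rad).
It also fails if it takes over 67 s, if anything falls off the work surface, if the arm or the gripper's body presses on something with over 40 N, if the wrist force passes 120 N, or if a joint passes its speed limit or range.

### The arm

A 6-joint arm with a two-finger parallel gripper is mounted at the origin on the work surface. World frame = base frame: x ahead of the robot, y to its left, z up, the work surface at z = 0. Lengths are in m, angles in rad, forces in N, time in s.
With the tool pointing down it reaches from about 0.225 to 0.725 m from the base axis. Payload 3.1 kg.
Tool frame: the origin (TCP) lies at the very end of the fingers, on their centre line; the grasp point (between the pads) lies 19 mm behind it (ctrl.pinch_z is the distance from the TCP to the grasp point, in m); z points along the fingers, y is the line along which they close (so a half turn about z gives the same grasp; the last joint's range is limited). The gripper opens to 85 mm and grips with 20 to 120 N. Pads are 22 mm wide; open, the fingers measure 114 mm over their backs; the gripper's body (76 mm by 85 mm) begins 54 mm behind the grasp point. The pads swing forward as they close: fully open they stand 13 mm farther back than shut.
Start: joints at [-1.391, 0.048, 0.099, 1.622, 0, 1.443], TCP at [0.159, -0.5, 0.231] pointing down, gripper open.
Joint ranges: [-2.91, 2.91], [-0.99, 1.94], [-1.21, 1.42], [-2.12, 2.29], [-1.49, 1.47], [-3.14, 3.14]. Speed limits (rad/s): [2.79, 2.79, 3.14, 3.14, 3.14, 3.14].

### API

Orientations are given as a unit quaternion [w, x, y, z].
In Python, from rig import ctrl gives the robot as it stands.
- The arm moves only by the shell command python3 -m inch 'ROWS' [OPENING] [FORCE]. ROWS is JSON, a list of rows, each a list of 4 numbers: the shift along the tool's x, y, z in mm, then the turn about the tool's z in rad. A call has 1 to 12 rows; each row shifts and turns the commanded pose from where the row before left it, along the tool's axes as they then stand; what a row does not reach is not made up. A row lasts 1/12 s, in which the tool goes at most 41.7 mm and 7.16 degrees, less where a joint would pass 70% of its speed; a pose out of reach is approached as far as the arm can. A call with a gripper value outside its range is refused whole. OPENING is the opening, from -1 (shut) to 1 (fully open), set as the call begins (- or left out, the last holds). The fingers move at their own pace and stop on an object; FORCE is the grip in N (left out, the last holds). Time passes only in rows, so rows that do not move let the fingers close. It gives the time, the measured TCP pose, the force, the opening and the grip force at its end, in the units of the state.
- ctrl.get_state(): the state, without advancing time (a new reading comes with each control period).
- ctrl.read_camera(name): name is "scene" or "top" or "wrist"; returns the picture (384x512x3 uint8, red, green, blue); there is no depth.
- ctrl.calibration(name): a dict with "fx", "fy", "cx", "cy" (pixels), "k1" (the pictures are not rectified: a ray, as slopes to the right and down, at radius r is drawn at 1 + k1 r^2 times it, then the intrinsics apply), "origin" and "attitude" of the camera in the world. Camera axes: x right, y down, z forward; pixel columns grow to the right and rows downward; lengths in m; the calibration is good to about 2 mm. A picture is of the moment at which its call begins: read the wrist's pose just before it. calibration takes no time and is no camera call; for the wrist camera it gives the pose at the moment of the call.
- ctrl.finish_job(): hands the job in; it is judged then, once.
The state is a dict: "time": time; "q": joint angles; "joint_vel": joint speeds; "tau": joint torques, N m; "tool_pos": TCP position; "eef_rot": TCP orientation; "ft_force": force on the tool from outside, world axes, zero at the start; "wrist_torque": the same for the moment, N m; "grip_width": finger opening in m; "grasp_force": force on a finger pad.
Only numpy, scipy, OpenCV 4.12 (cv2) and the standard library are available. Lean on these libraries where they do the work, as an engineer would, in place of code of your own. Each camera call takes 0.05 s, during which the arm holds its last target. There are 200 camera calls.

## Working session

There is one attempt and no reset: what is moved stays moved. The work goes in short steps, Python scripts to look and compute and a shell command to move; the robot and the scene stay as the last step left them, time stands still between calls to the robot, and variables do not carry over. Pictures are saved under pics/ and viewed, at most 10 in all, crops included, and the job is handed in when it is done.

```bash
mkdir -p pics; ls; cat > h.py <<'E'
import numpy as np, cv2
from rig import ctrl
from scipy.spatial.transform import Rotation as R
def rot(a):
    a=np.array(a,float)
    return a if a.shape==(3,3) else R.from_quat(a[[1,2,3,0]]).as_matrix()
def snap(n,f=None):
    c=ctrl.calibration(n); im=ctrl.read_camera(n)
    if f: cv2.imwrite('pics/'+f,im[:,:,::-1])
    return c,im
def ray(c,u,v):
    K=np.array([[c['fx'],0,c['cx']],[0,c['fy'],c['cy']],[0,0,1]],float)
    # distortion 1+k1 r^2
    p=cv2.undistortPoints(np.array([[[u,v]]],float),K,np.array([c['k1'],0,0,0],float))[0,0]
    return rot(c['attitude'])@np.array([p[0],p[1],1])
def at_z(c,u,v,z):
    d=ray(c,u,v); o=np.array(c['origin']); return o+d*(z-o[2])/d[2]
def px(c,P):
    K=np.array([[c['fx'],0,c['cx']],[0,c['fy'],c['cy']],[0,0,1]],float)
    A=rot(c['attitude']); q=(np.atleast_2d(P)-np.array(c['origin']))@A
    return cv2.projectPoints(q,np.zeros(3),np.zeros(3),K,np.array([c['k1'],0,0,0],float))[0][:,0]
E
python3 - <<'E'
from h import *
for n in('top','scene'):
    c,im=snap(n,n+'.png'); print(c)
s=ctrl.get_state();print(s)
E
```

```text
pics
{'fx': 395.4496101828413, 'fy': 395.4496101828413, 'cx': 255.02088415956305, 'cy': 193.49761481182946, 'k1': 0.044404129969966635, 'origin': array([0.41742734, 0.00365405, 1.31168048]), 'attitude': array([ 0.02721634, -0.69934607,  0.71339348, -0.03527155])}
{'fx': 353.76922286485933, 'fy': 353.76922286485933, 'cx': 256.8736564619102, 'cy': 192.36741100300128, 'k1': 0.004479865676033473, 'origin': array([1.19088118, 0.16629858, 1.17792485]), 'attitude': array([-0.16637043,  0.59097625,  0.7574449 , -0.22213774])}
{'time': 0.1, 'q': array([-1.39082595e+00,  4.87028071e-02,  9.77237132e-02,  1.62198944e+00,
        2.93213129e-06,  1.44299275e+00]), 'joint_vel': array([-0.00038948, -0.00245153,  0.00346262,  0.00070181, -0.00081047,
        0.00064008]), 'tau': array([ 2.63756796e-03, -3.39852583e+01,  3.20935071e+01,  1.57475879e-02,
       -7.87658996e-05,  1.05017155e-07]), 'tool_pos': array([ 0.15892889, -0.49978153,  0.23020518]), 'eef_rot': array([-1.08577016e-03,  9.88182165e-01,  1.53280231e-01, -2.68604364e-05]), 'ft_force': array([ 0.58131482, -0.03102621, -0.22564435]), 'wrist_torque': array([ 0.02312524, -0.01883652, -0.01831295]), 'grasp_force': 0.0, 'grip_width': 0.08527797574148115}
```

View pics/top.png

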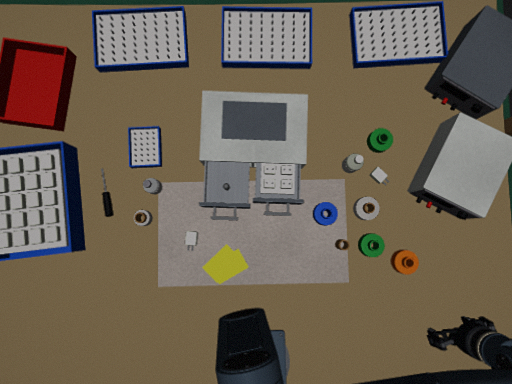

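View pics/scene.png

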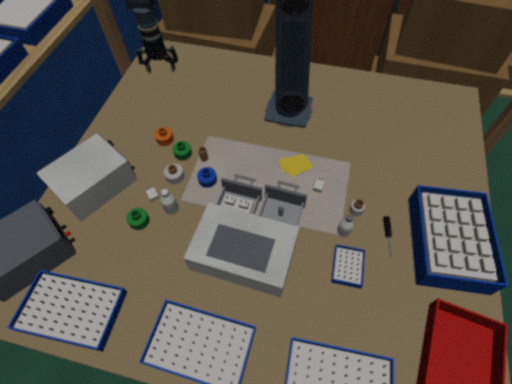

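Both pictures show the unit with two open drawers: the roll drawer on the left in top view, spindle at about (226,187), and the kit drawer on the right. The possible "full rolls" in top view are:
- white at (367,208)
- white, small, at (143,217): the part roll
- brown at (342,244): the bare core
- blue at (325,213)
- green at (372,245) and (380,140)
- orange at (406,262)

I choose the white one at (367,208) and will check it in a crop.

```bash
python3 - <<'E'
from h import *
c=ctrl.calibration('top'); im=cv2.imread('pics/top.png')
a=cv2.resize(im[150:230,190:315],None,fx=6,fy=6,interpolation=cv2.INTER_CUBIC)[:, :750]
b=cv2.resize(im[190:270,310:435],None,fx=6,fy=6,interpolation=cv2.INTER_CUBIC)
o=np.vstack([a,b]);o=cv2.resize(o,None,fx=.62,fy=.62);cv2.imwrite('pics/crop.png',o);print(o.shape)
for n,u,v,z in [('full core top',367,208,.062),('spindle',226.5,186.5,.07),('unit fl',200,163,.104),('unit fr',308,166,.104),('unit bl',203,92,.104),('blue',325,213,.062),('green',372,245,.062),('core',342,244,.062),('solv/sq',355,161,.125),('charger',380,175,.028),('rollpull',224,216,.074),('kitpull',278,212,.074),('part',143,217,.062),('bot2',150,184,.115),('charger',191,240,.028)]:
    print(n,at_z(c,u,v,z).round(3))
E
```

```text
(595, 465, 3)
full core top [ 0.475 -0.365  0.062]
spindle [0.551 0.078 0.07 ]
unit fl [0.622 0.156 0.104]
unit fr [ 0.606 -0.176  0.104]
unit bl [0.845 0.145 0.104]
blue [ 0.462 -0.232  0.062]
green [ 0.359 -0.375  0.062]
core [ 0.364 -0.281  0.062]
solv/sq [ 0.616 -0.316  0.125]
charger [ 0.584 -0.422  0.028]
rollpull [0.458 0.087 0.074]
kitpull [ 0.467 -0.082  0.074]
part [0.461 0.341 0.062]
bot2 [0.558 0.306 0.115]
charger [0.385 0.197 0.028]
```

View pics/crop.png

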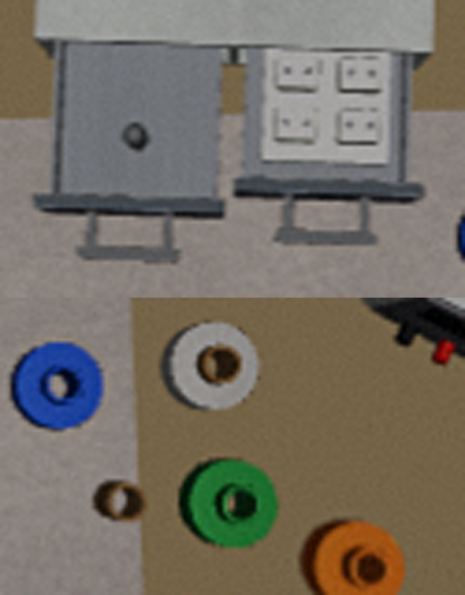

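The crop confirms it. The wide white roll with the brown core is at about (369,208) in top view, and the spindle tip at about (226.6,186). Next I move above the roll with the tool aligned to the unit.

```bash
python3 -m inch '[[0,0,0,0.119],[0,0,0,0.119],[0,0,0,0.119],[34,-16,0,0],[34,-16,0,0],[34,-16,0,0],[34,-16,0,0],[34,-16,0,0],[34,-16,0,0],[34,-16,0,0],[34,-16,0,0],[34,-16,0,0]]' 1 40; python3 -m inch '[[0,0,0,0],[0,0,0,0]]'
python3 - <<'E'
from h import *
s=ctrl.get_state(); c,im=snap('wrist','w1.png'); print(s['time'],s['tool_pos'],s['eef_rot'],c['origin'],rot(c['attitude'])[:,2], px(c,[[.475,-.372,.062]]))
E
```

```text
time: 1.1
tool_pos: [0.4731, -0.3703, 0.2306]
eef_rot: [-0.0, 1.0, -0.025, -0.0]
ft_force: [0.5, -1.6, -0.9]
grip_width: 0.085
grasp_force: 0.0
time: 1.27
tool_pos: [0.473, -0.37, 0.2299]
eef_rot: [-0.001, 1.0, -0.023, -0.001]
ft_force: [-0.5, -0.1, -0.6]
grip_width: 0.0853
grasp_force: 0.0
1.2667 [ 0.47300923 -0.37004672  0.22988851] [-7.14697223e-04  9.99741354e-01 -2.27112128e-02 -9.56600212e-04] [ 0.54373681 -0.37315368  0.37202599] [-0.28046036  0.01483401 -0.95975098] [[262.13523416 168.59741931]]
```

View pics/w1.png

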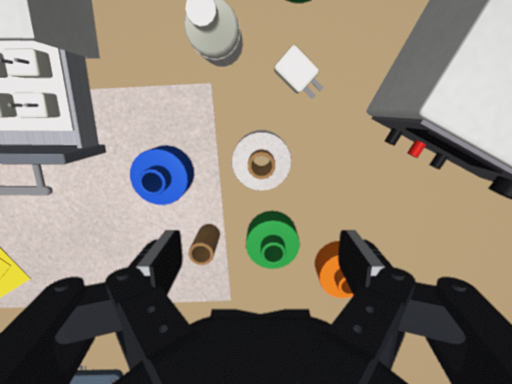

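The wrist view shows the white roll at about (262,160), its core rim at about (262,162). The blue, green and orange rolls are clear of it. I now fit the paper's outline and the core.

```bash
python3 - <<'E'
from h import *
c=ctrl.calibration('wrist'); im=cv2.imread('pics/w1.png')
hsv=cv2.cvtColor(im,cv2.COLOR_BGR2HSV)
roi=np.zeros(im.shape[:2],np.uint8); cv2.circle(roi,(262,160),38,255,-1)
br=((hsv[...,1]>70)&(roi>0)).astype(np.uint8)
w=((hsv[...,1]<60)&(hsv[...,2]>90)&(roi>0)).astype(np.uint8); w[:,:228]=0
n,l,st,ce=cv2.connectedComponentsWithStats(w); i=1+np.argmax(st[1:,4]); print(st[i],ce[i])
cn=max(cv2.findContours((l==i).astype(np.uint8),cv2.RETR_EXTERNAL,cv2.CHAIN_APPROX_NONE)[0],key=len)[:,0]
# outline on mixed top/bottom edges: fit cylinder silhouette
from scipy.optimize import least_squares
t=np.linspace(0,2*np.pi,90,endpoint=False)
def hull(p,r,z0,z1):
    P=[np.c_[p[0]+r*np.cos(t),p[1]+r*np.sin(t),0*t+z] for z in(z0,z1)]
    return cv2.convexHull(px(c,np.vstack(P)).astype(np.float32))
h=cv2.convexHull(cn.astype(np.float32))[:,0]
f=lambda p:[cv2.pointPolygonTest(hull(p,.038,0,.04),(float(a),float(b)),True) for a,b in h]
r=least_squares(f,[.48,-.372],diff_step=1e-3,loss='soft_l1'); print(r.x,np.abs(r.fun).mean())
# inner core hole: non-white component within
b=br.copy(); b[l==i]=0
fill=np.zeros_like(b); cv2.drawContours(fill,[cn.reshape(-1,1,2)],-1,1,-1)
b=(fill>0)&(l!=i)
n,l2,s2,_=cv2.connectedComponentsWithStats(b.astype(np.uint8)); j=1+np.argmax(s2[1:,4])
cc=cv2.convexHull(np.argwhere(l2==j)[:,::-1].astype(np.float32))[:,0]
g=lambda p:[cv2.pointPolygonTest(hull(p,.017,.04,.062),(float(x),float(y)),True) for x,y in cc]
r=least_squares(g,[.48,-.372],diff_step=1e-3,loss='soft_l1'); print('core',s2[j],r.x,np.abs(r.fun).mean())
E
```

```text
[ 231  130   61   61 2222] [261.07605761 159.23582358]
[ 0.47741051 -0.37193235] 0.21229473555340292
core [248 150  27  29 618] [ 0.47734359 -0.37211469] 0.9395796135072326
```

```bash
python3 -m inch '[[4.5,2,25,0],[0,0,35,0],[0,0,35,0],[0,0,35,0],[0,0,30,0],[0,0,20,0],[0,0,9,0],[0,0,0,0],[0,0,0,0]]'; python3 -m inch '[[0,0,0,0],[0,0,0,0],[0,0,0,0],[0,0,0,0],[0,0,0,0],[0,0,0,0],[0,0,0,0],[0,0,0,0]]' -1 40
```

```text
time: 2.07
tool_pos: [0.4754, -0.3746, 0.0429]
eef_rot: [0.0, 1.0, -0.025, 0.0]
ft_force: [-0.5, -0.2, -0.2]
grip_width: 0.0856
grasp_force: 0.0
time: 2.73
tool_pos: [0.4771, -0.3743, 0.0441]
eef_rot: [0.001, 1.0, -0.024, 0.001]
ft_force: [-0.5, 1.1, 4.8]
grip_width: 0.0326
grasp_force: 39.7
```

```bash
python3 -m inch '[[0,0,-15,0],[0,0,-35,0],[0,0,-35,0],[0,0,-35,0],[0,0,-25,0],[0,0,0,0]]'; python3 -m inch '[[1,-20,0,0],[1,-38,0,0],[1,-38,0,0],[1,-38,0,0],[1,-38,0,0],[1,-38,0,0],[1,-38,0,0],[0,-38,0,0],[0,-38,0,0],[0,-20,0,0],[0,0,0,0],[0,0,0,0]]'; 
python3 - <<'E'
from h import *
s=ctrl.get_state(); c,im=snap('wrist','w2.png'); print(s['time'],s['tool_pos'],s['eef_rot'],s['grip_width'],c, px(c,[[.551,.078,.07],[.551,.078,.02]]))
E
```

```text
time: 3.23
tool_pos: [0.4785, -0.3761, 0.1944]
eef_rot: [0.004, 1.0, -0.025, 0.004]
ft_force: [-0.7, -0.4, -0.5]
grip_width: 0.0324
grasp_force: 40.3
time: 4.23
tool_pos: [0.4992, -0.0294, 0.1855]
eef_rot: [0.0, 1.0, -0.023, -0.001]
ft_force: [0.5, 0.2, -2.3]
grip_width: 0.0323
grasp_force: 40.4
4.2333 [ 0.49922656 -0.02935377  0.18551359] [ 1.37299078e-04  9.99731698e-01 -2.31212033e-02 -1.38679889e-03] 0.03225162332278308 {'fx': 265.1586674604322, 'fy': 265.1586674604322, 'cx': 259.9145841570283, 'cy': 186.26616298546608, 'k1': -0.009928349674269199, 'origin': array([ 0.57005972, -0.03230064,  0.32760623]), 'attitude': array([-0.09805765, -0.68374039,  0.71572424,  0.10306589])} [[146.21691209 134.75922884]
 [164.25895256 130.5791089 ]]
```

View pics/w2.png

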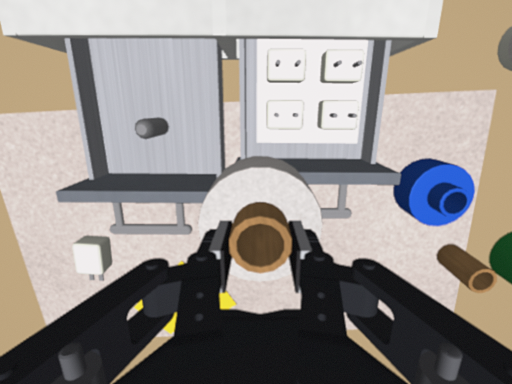

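The wrist view shows the spindle with its tip at about (143,128) and foot at about (163,125). The held roll's core top is at about (261,243) and it is upright. I fit both in this one image.

```bash
python3 - <<'E'
from h import *
from scipy.optimize import least_squares
c=ctrl.calibration('wrist'); im=cv2.imread('pics/w2.png'); s=ctrl.get_state(); T=s['tool_pos']
t=np.linspace(0,2*np.pi,60,endpoint=False)
def hull(p,rings):
    return cv2.convexHull(px(c,np.vstack([np.c_[p[0]+r*np.cos(t),p[1]+r*np.sin(t),0*t+z] for r,z in rings])).astype(np.float32))
def fit(m,rings,x0):
    n,l,st,_=cv2.connectedComponentsWithStats(m.astype(np.uint8)); j=1+np.argmax(st[1:,4])
    cn=max(cv2.findContours((l==j).astype(np.uint8),cv2.RETR_EXTERNAL,cv2.CHAIN_APPROX_NONE)[0],key=len)[:,0]
    r=least_squares(lambda p:[cv2.pointPolygonTest(hull(p,rings),(float(a),float(b)),True) for a,b in cn],x0,diff_step=1e-3,loss='soft_l1')
    print(st[j],r.x.round(4),np.abs(r.fun).mean()); return r.x
g=cv2.cvtColor(im,cv2.COLOR_BGR2GRAY); print(g[127,125:180:3], g[110:145:3,150])
m=np.zeros_like(g);m[108:148,122:182]=1
S=fit((g<105)&(m>0),[(.010,.02),(.010,.062),(.007,.07)],[.551,.078])
hsv=cv2.cvtColor(im,cv2.COLOR_BGR2HSV)
m=np.zeros_like(g);m[195:280,222:302]=1
C=fit((hsv[...,1]>80)&(hsv[...,0]<25)&(m>0),[(.017,T[2]-.004),(.017,T[2]+.0179)],list(T[:2]))
# paper outline upper arc: bottom & top ring
A=rot(s['eef_rot']); d=np.r_[S-C,0]; print('C-T',C-T[:2],'tool delta mm',1000*A.T@d, 'using TCP',1000*A.T@np.r_[S-T[:2],0])
ov=im.copy()
for p,rg in((S,[(.010,.02),(.010,.062),(.007,.07)]),(C,[(.017,T[2]-.004),(.017,T[2]+.0179)]),(C,[(.038,T[2]-.044),(.038,T[2]-.004)])):
    cv2.polylines(ov,[hull(p,rg).astype(int)],True,(0,0,255),1)
cv2.imwrite('pics/ov.png',cv2.resize(ov[90:300,110:340],None,fx=2.6,fy=2.6,interpolation=cv2.INTER_CUBIC))
E
```

```text
[192 187 189 169 151 155 158 126 101  80  67  66  66  64  72 188 188 189
 191] [186 186 188  76  80  94  95  91  84 103 189 189]
[139 118  29  21 365] [0.5567 0.0834] 2.0564517650685614
[ 228  203   65   70 3537] [ 0.5018 -0.0301] 1.4340463117404374
C-T [0.00241368 0.0003005 ] tool delta mm [  49.36355515 -115.96985358   -0.19058193] using TCP [  51.7599875  -116.38606246   -0.19673658]
```

View pics/ov.png

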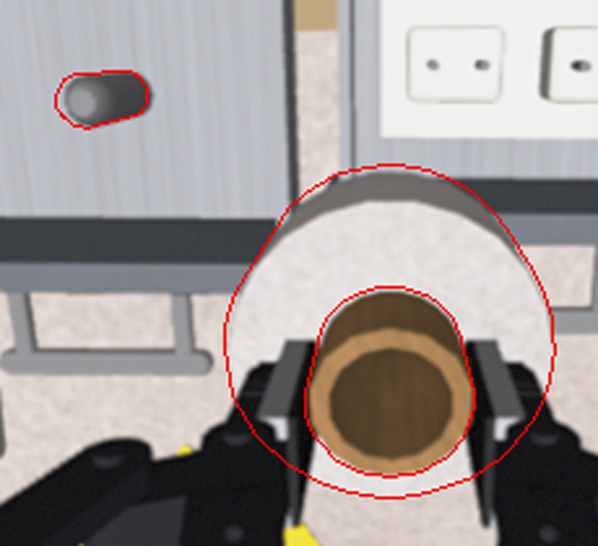

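The overlay fits the roll well. The spindle mask missed the bright tip, so I refit with a higher threshold.

```bash
python3 - <<'E'
from h import *
from scipy.optimize import least_squares
c=ctrl.calibration('wrist'); im=cv2.imread('pics/w2.png'); s=ctrl.get_state()
t=np.linspace(0,2*np.pi,60,endpoint=False)
g=cv2.cvtColor(im,cv2.COLOR_BGR2GRAY); b=np.zeros_like(g); b[108:148,122:182]=(g<172)[108:148,122:182]
n,l,st,_=cv2.connectedComponentsWithStats(b); j=1+np.argmax(st[1:,4]); print(st[j])
cn=max(cv2.findContours((l==j).astype(np.uint8),cv2.RETR_EXTERNAL,cv2.CHAIN_APPROX_NONE)[0],key=len)[:,0]
for rt in(.006,.008):
    def hull(p): return cv2.convexHull(px(c,np.vstack([np.c_[p[0]+r*np.cos(t),p[1]+r*np.sin(t),0*t+z] for r,z in[(.010,.02),(.010,.062),(rt,.07)]])).astype(np.float32))
    r=least_squares(lambda p:[cv2.pointPolygonTest(hull(p),(float(x),float(y)),True) for x,y in cn],[.553,.081],diff_step=1e-3,loss='soft_l1')
    print(r.x,np.abs(r.fun).mean(),1000*rot(s['eef_rot']).T@np.r_[r.x-[.5018,-.0301],0])
E
```

```text
[134 117  36  23 634]
[0.55685925 0.08118966] 0.2734113449220679 [  49.64393006 -113.80840953   -0.18998897]
[0.55693857 0.08046291] 0.41444491059495686 [  49.75810201 -113.08630781   -0.18984142]
```

```bash
python3 -m inch '[[10,-22,0,0],[15,-34,0,0],[15,-34,0,0],[9.7,-23.6,0,0],[0,0,0,0],[0,0,0,0],[0,0,0,0]]'; python3 - <<'E'
from h import *
s=ctrl.get_state(); print(s['eef_rot'],1000*rot(s['eef_rot']).T@np.r_[np.array([.5569,.081])-s['tool_pos'][:2]-[.0024,-.0007],0])
E
```

```text
time: 4.87
tool_pos: [0.554, 0.0595, 0.1868]
eef_rot: [-0.008, 1.0, -0.011, -0.001]
ft_force: [-0.4, -0.6, -1.8]
grip_width: 0.0326
grasp_force: 40.6
[-7.70554001e-03  9.99914401e-01 -1.05408394e-02 -8.40409904e-04] [  0.05747694 -22.24717847   0.34236474]
```

```bash
python3 -m inch '[[0,0,0,0],[0,0,0,0],[0,0,0,0]]'; python3 - <<'E'
from h import *
s=ctrl.get_state(); print(s['q'],s['joint_vel'].round(3),s['eef_rot'],1000*rot(s['eef_rot']).T@np.r_[np.array([.5569,.081])-s['tool_pos'][:2]-[.0024,-.0007],0])
E
```

```text
time: 5.12
tool_pos: [0.5542, 0.0601, 0.1876]
eef_rot: [-0.008, 1.0, -0.01, 0.0]
ft_force: [-0.7, 0.1, -2.6]
grip_width: 0.0325
grasp_force: 40.6
[-0.02141319  0.12503288  0.09446116  1.5402908   0.01616239  3.14056127] [ 0.006  0.     0.004 -0.003 -0.     0.002] [-8.08096747e-03  9.99915419e-01 -1.01906654e-02  5.75969956e-05] [ -0.10499962 -21.55550396   0.3484252 ]
```

```bash
python3 -m inch '[[0,0,0,-0.12],[0,0,0,-0.12],[0,0,0,0],[0,0,0,0],[0,0,0,0]]'; cat > d.py <<'E'
from h import *
s=ctrl.get_state(); A=rot(s['eef_rot']); o=A@[.0024,.0006,0]
print(s['time'],s['q'][[4,5]],s['eef_rot'],s['tool_pos'],1000*A.T@np.r_[np.array([.5569,.081])-s['tool_pos'][:2]-o[:2],0])
E
python3 d.py
```

```text
time: 5.53
tool_pos: [0.5544, 0.0609, 0.1876]
eef_rot: [-0.008, 0.994, 0.109, 0.001]
ft_force: [-0.2, 0.1, -2.0]
grip_width: 0.0326
grasp_force: 40.5
5.5333 [0.01632462 2.90307617] [-0.00809179  0.99401543  0.10893437  0.00107007] [0.55435499 0.06085798 0.18760659] [  4.44630798 -19.71013921   0.32981784]
```

```bash
python3 -m inch '[[2.2,-10,0,0],[2.2,-9.7,0,0],[0,0,0,0],[0,0,0,0],[0,0,0,0]]'; python3 d.py
```

```text
time: 5.95
tool_pos: [0.5544, 0.0816, 0.1878]
eef_rot: [-0.008, 0.994, 0.111, 0.001]
ft_force: [-1.4, 0.4, -1.8]
grip_width: 0.0324
grasp_force: 40.6
5.95 [0.01603253 2.93732182] [-7.96272474e-03  9.93831021e-01  1.10614660e-01  9.45236892e-04] [0.5543732  0.08162176 0.18777849] [-0.07173424  0.56206403 -0.00904067]
```

```bash
python3 -m inch '[[0,1,20,0],[0,0.5,25,0],[0,0.5,19,0],[0,0,0,0],[0,0,0,0]]'; python3 d.py; python3 - <<'E'
from h import *
c,im=snap('scene'); p=px(c,[.556,.081,.09])[0]; print(p)
u,v=p.astype(int); cv2.imwrite('pics/s2.png',cv2.resize(im[v-45:v+45,u-60:u+60,::-1],None,fx=6,fy=6,interpolation=cv2.INTER_CUBIC))
E
```

```text
time: 6.37
tool_pos: [0.5535, 0.0802, 0.1224]
eef_rot: [-0.008, 0.994, 0.11, -0.001]
ft_force: [-0.2, 0.3, -1.2]
grip_width: 0.0327
grasp_force: 40.6
6.3667 [0.01626977 2.93552258] [-8.25374663e-03  9.93883371e-01  1.10122652e-01 -8.49613746e-04] [0.55352355 0.08015097 0.1224173 ] [ 1.08041722 -0.68910783  0.0115758 ]
[280.77223084 203.96613116]
```

View pics/s2.png

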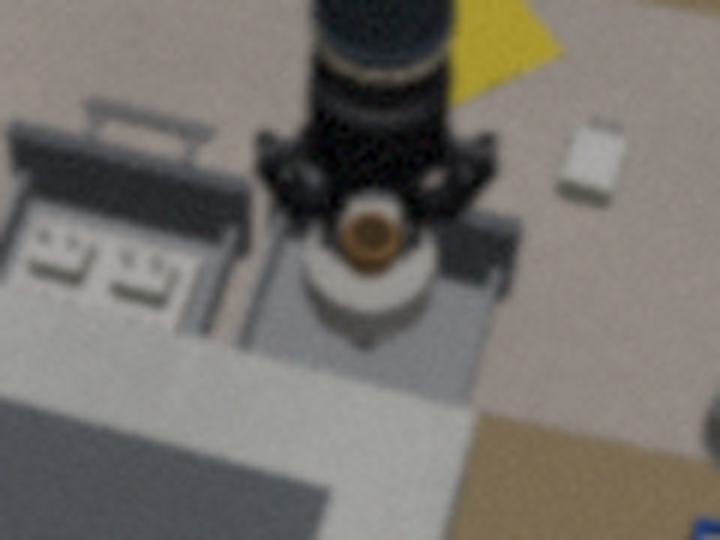

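The scene crop shows the roll held upright over the drawer, with the spindle just visible below it. I lower it and watch the force.

```bash
python3 -m inch '[[1,0,6,0],[0,0.1,6,0],[0,0.1,6,0],[0,0.1,4,0],[0,0,0,0]]'; python3 d.py;
```

```text
time: 6.83
tool_pos: [0.5551, 0.0806, 0.1005]
eef_rot: [-0.008, 0.994, 0.11, -0.0]
ft_force: [-0.1, 0.2, -2.3]
grip_width: 0.0322
grasp_force: 40.5
6.8333 [0.0163355  2.93591553] [-8.21026766e-03  9.93866293e-01  1.10283178e-01 -5.75411034e-05] [0.55509809 0.08058581 0.10051675] [-0.55113357 -0.60896703  0.00901216]
```

The bottom is 13 mm below the spindle tip with no side force, so it is on the spindle.

```bash
python3 -m inch '[[0,0.1,7,0],[0,0.1,7,0],[0,0.1,7,0],[0,0.1,7,0],[0,0.1,5,0],[0,0,2,0],[0,0,0,0]]'; python3 d.py;
```

```text
time: 7.42
tool_pos: [0.5553, 0.0807, 0.0656]
eef_rot: [-0.008, 0.994, 0.11, 0.0]
ft_force: [1.0, 0.8, -2.2]
grip_width: 0.0328
grasp_force: 40.5
7.4167 [0.01635339 2.936032  ] [-8.21083357e-03  9.93865002e-01  1.10294784e-01  2.96686895e-05] [0.55525639 0.0806709  0.06564274] [-0.72424066 -0.56062037  0.00779275]
```

Next I press down until it touches, then open.

```bash
python3 -m inch '[[0,0,1.5,0],[0,0,1,0],[0,0,0,0]]'; python3 -m inch '[[0,0,0,0],[0,0,0,0],[0,0,0,0],[0,0,0,0],[0,0,0,0],[0,0,0,0]]' 1
```

```text
time: 7.67
tool_pos: [0.5564, 0.0808, 0.0647]
eef_rot: [-0.008, 0.994, 0.11, 0.001]
ft_force: [0.8, -0.9, -2.0]
grip_width: 0.0326
grasp_force: 40.6
time: 8.17
tool_pos: [0.5562, 0.0807, 0.0645]
eef_rot: [-0.008, 0.994, 0.11, 0.001]
ft_force: [-0.2, -0.0, 0.4]
grip_width: 0.0855
grasp_force: 0.0
```

```bash
python3 -m inch '[[0,0.1,-10,0],[0,0.5,-30,0],[0,0.5,-30,0],[0,0.5,-35,0],[0,0.5,-25,0],[-30,-8,0,0],[-38,-10,0,0],[-38,-10,0,0],[-35,-10,0,0],[0,0,0,0],[0,0,0,0]]' -1; python3 - <<'E'
from h import *
s=ctrl.get_state(); c,im=snap('wrist','w3.png'); print(s['time'],s['q'][5],s['tool_pos'],px(c,[[.5569,.081,.02],[.5569,.081,.07],[.5569,.081,.082],[.455,.086,.074]]))
E
```

```text
time: 9.08
tool_pos: [0.4091, 0.0829, 0.195]
eef_rot: [-0.008, 0.994, 0.111, 0.002]
ft_force: [0.5, 0.8, 0.5]
grip_width: -0.0003
grasp_force: 0.0
9.0833 2.9463130116026157 [0.40911608 0.08290085 0.19502979] [[294.97305684  39.79242821]
 [301.13828083  25.42385734]
 [303.00743879  21.06854818]
 [269.64019652 136.71886251]]
```

View pics/w3.png

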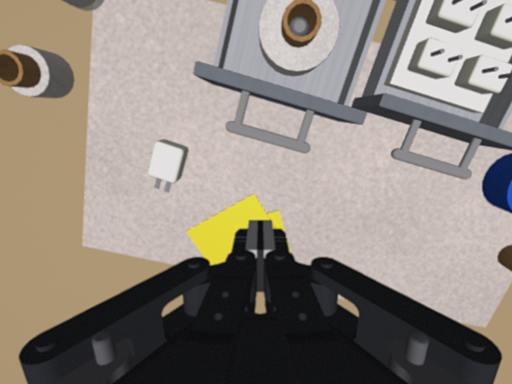

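The wrist view shows the roll seated on the spindle, its core top at about (302,22) against a predicted (303,21). The roll handle's middle is at about (268,136), as predicted, and the kit handle's at about (431,163). I now lower the closed fingers in front of the roll handle and work out the kit handle's position.

```bash
python3 - <<'E'
from h import *
c=ctrl.calibration('wrist')
for p in((234,127),(304,147),(269,137),(398,155),(467,172),(432,163.5)): print(at_z(c,*p,.074).round(4))
E
python3 -m inch '[[0,0,25,0.12],[0,0,38,0],[0,0,38,0],[0,0,30,0],[0,0,9,0],[0,0,0,0]]'
```

```text
[0.4581 0.1219 0.074 ]
[0.4544 0.0504 0.074 ]
[0.4563 0.0864 0.074 ]
[ 0.4676 -0.0428  0.074 ]
[ 0.4669 -0.117   0.074 ]
[ 0.4671 -0.0791  0.074 ]
time: 9.63
tool_pos: [0.4089, 0.0848, 0.0517]
eef_rot: [-0.008, 0.999, 0.05, -0.003]
ft_force: [0.6, -1.2, -0.4]
grip_width: 0.0
grasp_force: 0.0
```

```bash
python3 -m inch '[[5,0.7,0,0],[5,0.7,0,0],[5,0.7,0,0],[5,0.7,0,0],[4,0.6,0,0],[4,0.6,0,0],[4,0.6,0,0],[4,0.6,0,0],[4,0.6,0,0],[5,0.7,0,0],[5,0.7,0,0],[5,0.7,0,0]]'; python3 -m inch '[[6,0.9,0,0],[6,0.9,0,0],[6,0.9,0,0],[6,0.9,0,0],[6,0.9,0,0],[6,0.9,0,0]]'
```

```text
time: 10.63
tool_pos: [0.4665, 0.0825, 0.0542]
eef_rot: [-0.008, 0.999, 0.05, 0.0]
ft_force: [-1.5, -0.4, -0.7]
grip_width: -0.0001
grasp_force: 0.7
time: 11.13
tool_pos: [0.503, 0.0808, 0.0542]
eef_rot: [-0.008, 0.999, 0.05, 0.0]
ft_force: [-1.3, -1.2, 0.8]
grip_width: -0.0002
grasp_force: 0.7
```

```bash
python3 -m inch '[[5,0.7,0,0],[5,0.7,0,0],[5,0.7,0,0],[5,0.7,0,0],[4,0.6,0,0],[3,0.4,0,0],[3,0.4,0,0]]';  python3 -m inch '[[2,0.3,0,0],[2,0.3,0,0],[2,0.3,0,0],[2,0.3,0,0]]'
```

```text
time: 11.72
tool_pos: [0.533, 0.0798, 0.0542]
eef_rot: [-0.008, 0.999, 0.05, 0.0]
ft_force: [-1.0, -0.9, 1.0]
grip_width: -0.0001
grasp_force: 0.6
time: 12.05
tool_pos: [0.5409, 0.0795, 0.0542]
eef_rot: [-0.008, 0.999, 0.051, 0.0]
ft_force: [-1.2, -1.4, -0.1]
grip_width: 0.0
grasp_force: 0.6
```

```bash
python3 -m inch '[[2,0.3,0,0],[2,0.3,0,0],[2,0.3,0,0]]';  python3 -m inch '[[2,0.3,0,0],[2,0.3,0,0],[2,0.3,0,0]]'
```

```text
time: 12.3
tool_pos: [0.547, 0.0791, 0.0542]
eef_rot: [-0.008, 0.999, 0.051, 0.0]
ft_force: [0.0, -0.9, -0.2]
grip_width: 0.0
grasp_force: 0.6
time: 12.55
tool_pos: [0.5532, 0.0788, 0.0543]
eef_rot: [-0.008, 0.999, 0.051, 0.001]
ft_force: [-1.0, -0.8, 0.6]
grip_width: 0.0002
grasp_force: 0.6
```

```bash
python3 -m inch '[[2,0.3,0,0],[2,0.3,0,0],[2,0.3,0,0]]';  python3 -m inch '[[2,0.3,0,0],[2,0.3,0,0],[2,0.3,0,0]]'; python3 -m inch '[[2,0.3,0,0],[2,0.3,0,0]]'
```

```text
time: 12.8
tool_pos: [0.5554, 0.0786, 0.054]
eef_rot: [-0.008, 0.999, 0.051, -0.003]
ft_force: [-12.7, -0.9, 8.1]
grip_width: -0.0003
grasp_force: 6.4
time: 13.05
tool_pos: [0.5602, 0.0784, 0.054]
eef_rot: [-0.008, 0.999, 0.051, -0.005]
ft_force: [-10.3, -1.5, 7.3]
grip_width: 0.0001
grasp_force: 5.2
time: 13.22
tool_pos: [0.5661, 0.078, 0.054]
eef_rot: [-0.008, 0.999, 0.051, -0.003]
ft_force: [-11.2, -1.0, 7.4]
grip_width: -0.0002
grasp_force: 6.0
```

```bash
python3 -m inch '[[2,0.3,0,0],[1,0.1,0,0],[0,0,0,0]]'; python3 -m inch '[[2,0.3,0,0],[1,0.1,0,0],[0,0,0,0]]'
```

```text
time: 13.47
tool_pos: [0.5661, 0.078, 0.054]
eef_rot: [-0.008, 0.999, 0.051, -0.006]
ft_force: [-15.2, -1.0, 10.0]
grip_width: -0.0002
grasp_force: 7.8
time: 13.72
tool_pos: [0.5662, 0.078, 0.054]
eef_rot: [-0.008, 0.999, 0.051, -0.009]
ft_force: [-21.9, -0.6, 14.5]
grip_width: 0.0
grasp_force: 11.1
```

The drawer is home: a hard stop at x=0.566 with the force rising. I retract and go to the kit handle.

```bash
python3 -m inch '[[-15,-1.5,0,0],[-30,-3,0,0],[-35,-3.5,0,0],[-35,-3.5,0,0],[-30,-3,0,0],[0,0,0,0]]'; python3 -m inch '[[-3,30,0,0],[-3,35,0,0],[-3,35,0,0],[-3,35,0,0],[-3,17,0,0],[0,0,0,0.075],[0,0,0,0.075],[0,0,0,0],[0,0,0,0]]'
```

```text
time: 14.22
tool_pos: [0.4226, 0.0783, 0.0521]
eef_rot: [-0.009, 0.999, 0.051, -0.003]
ft_force: [0.0, -0.1, -0.7]
grip_width: 0.0001
grasp_force: 0.0
time: 14.97
tool_pos: [0.4309, -0.0754, 0.0522]
eef_rot: [-0.008, 1.0, -0.024, 0.001]
ft_force: [0.1, 0.4, 1.0]
grip_width: 0.0003
grasp_force: 0.0
```

```bash
python3 -m inch '[[4,0,0,0],[4,0,0,0],[4,0,0,0],[4,0,0,0],[4,0,0,0],[4,0,0,0],[5,0,0,0],[5,0,0,0],[5,0,0,0],[5,0,0,0],[5,0,0,0],[5,0,0,0]]'; python3 -m inch '[[5,0,0,0],[5,0,0,0],[5,0,0,0],[5,0,0,0],[5,0,0,0],[5,0,0,0],[5,0,0,0],[4,0,0,0],[3,0,0,0]]'; python3 -m inch '[[3,0,0,0],[2,0,0,0],[2,0,0,0]]'
```

```text
time: 15.97
tool_pos: [0.4842, -0.0777, 0.0516]
eef_rot: [-0.008, 1.0, -0.024, -0.0]
ft_force: [-1.7, -0.5, 0.9]
grip_width: 0.0003
grasp_force: 0.7
time: 16.72
tool_pos: [0.5263, -0.0798, 0.0516]
eef_rot: [-0.008, 1.0, -0.024, -0.0]
ft_force: [-1.3, -0.1, -0.1]
grip_width: 0.0001
grasp_force: 0.6
time: 16.97
tool_pos: [0.5329, -0.0802, 0.0516]
eef_rot: [-0.008, 1.0, -0.025, -0.0]
ft_force: [-1.3, 0.3, -0.5]
grip_width: 0.0001
grasp_force: 0.6
```

```bash
python3 -m inch '[[3,0,0,0],[3,0,0,0],[3,0,0,0],[2,0,0,0],[2,0,0,0]]'; python3 -m inch '[[2,0,0,0],[2,0,0,0],[2,0,0,0]]'; python3 -m inch '[[2,0,0,0],[2,0,0,0],[2,0,0,0]]'; python3 -m inch '[[2,0,0,0],[1,0,0,0],[0,0,0,0]]'
```

```text
time: 17.38
tool_pos: [0.546, -0.0808, 0.0516]
eef_rot: [-0.008, 1.0, -0.024, -0.0]
ft_force: [-1.6, -0.5, -0.4]
grip_width: 0.0002
grasp_force: 0.8
time: 17.63
tool_pos: [0.5474, -0.0809, 0.0515]
eef_rot: [-0.008, 1.0, -0.025, -0.005]
ft_force: [-14.4, -0.4, 10.0]
grip_width: -0.0004
grasp_force: 7.5
time: 17.88
tool_pos: [0.5538, -0.0812, 0.0516]
eef_rot: [-0.008, 1.0, -0.025, -0.004]
ft_force: [-7.9, -0.7, 4.8]
grip_width: 0.0001
grasp_force: 4.2
time: 18.13
tool_pos: [0.5577, -0.0814, 0.0515]
eef_rot: [-0.008, 1.0, -0.025, -0.003]
ft_force: [-9.2, -1.1, 4.5]
grip_width: -0.0
grasp_force: 4.3
```

```bash
python3 -m inch '[[2,0,0,0],[1,0,0,0],[0,0,0,0]]'; python3 -m inch '[[2,0,0,0],[1,0,0,0],[0,0,0,0]]'
```

```text
time: 18.38
tool_pos: [0.5578, -0.0814, 0.0516]
eef_rot: [-0.008, 1.0, -0.025, -0.006]
ft_force: [-15.2, -0.8, 9.7]
grip_width: 0.0
grasp_force: 7.9
time: 18.63
tool_pos: [0.5578, -0.0814, 0.0515]
eef_rot: [-0.008, 1.0, -0.025, -0.01]
ft_force: [-22.1, -0.1, 14.1]
grip_width: -0.0001
grasp_force: 11.4
```

It is hard against the stop, so I retract, lift and check from above.

```bash
python3 -m inch '[[-15,0,0,0],[-35,0,0,0],[-38,0,0,0],[-38,0,0,0],[-20,0,-15,0],[0,0,-35,0],[0,0,-35,0],[-30,0,-20,0],[-30,0,0,0],[-20,0,0,0],[0,0,0,0],[0,0,0,0]]'; python3 - <<'E'
from h import *
c,im=snap('top'); cv2.imwrite('pics/t2.png',cv2.resize(im[80:280,120:420,::-1],None,fx=2.6,fy=2.6,interpolation=cv2.INTER_CUBIC))
E
```

```text
time: 19.63
tool_pos: [0.3417, -0.0725, 0.1575]
eef_rot: [-0.008, 1.0, -0.025, 0.002]
ft_force: [0.1, 0.6, -0.5]
grip_width: 0.0003
grasp_force: 0.0
```

View pics/t2.png

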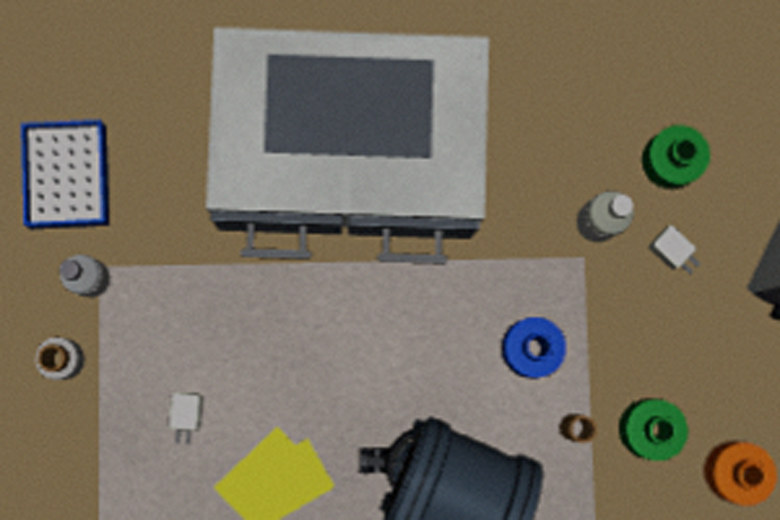

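The top view shows both drawer fronts flush with the unit, handles at about (276,254) and (412,258) in the crop. The bystanders are in place and the arm is clear.

```bash
python3 -c "
from rig import ctrl
print(ctrl.finish_job())"
```

```text
the job is handed in; nothing more can be done
None
```

The full roll is seated on the spindle, both drawers are pushed home against their stops, nothing else on the bench was disturbed, and the job is handed in at about 20 s; no verdict came back.

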